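# Push a terminal row along a rail into the corner of a marking jig

## Robot

A 6-joint arm with a two-finger parallel gripper is mounted at the origin on a cart in front of the work surface, level with it; the furniture and walls round the work are solid. World frame = base frame: x ahead of the robot, y to its left, z up, the work surface at z = 0. Lengths are in m, angles in rad, forces in N, time in s.
With the tool pointing down it reaches from about 0.35 to 0.975 m from the base axis. Payload 4.9 kg.
Tool frame: the origin (TCP) lies at the very end of the fingers, on their centre line; the grasp point (between the pads) lies 19 mm behind it (grasp_offset is the distance from the TCP to the grasp point, in m); x points along the fingers, y is the direction in which the jaws open and shut, and the axes are right-handed (so a half turn about x gives the same grasp; the last joint's range is limited). The gripper opens to 85 mm and grips with 20 to 120 N. Pads are 22 mm wide; open, the fingers measure 114 mm over their backs; the gripper's body (76 mm by 85 mm) begins 54 mm behind the grasp point. The pads swing forward as they close: fully open they stand 13 mm farther back than shut.
Start: joints at [-1.403, 0.053, 1.613, -0, 1.476, -0.119], TCP at [0.177, -0.599, 0.231] pointing down, gripper open.
Joint ranges: [-3.01, 3.01], [-1.01, 2.22], [0.06, 2.58], [-1.02, 4.17], [0.09, 2.62], [-3.14, 3.14]. Speed limits (rad/s): [2.57, 2.57, 3.14, 3.14, 3.14, 3.14].

## Interface

Orientations are given as a rotation vector (axis times angle).
In Python, from station import get_obs, get_image, camera_model, finish_job, grasp_offset gives the robot as it stands.
- The arm moves only by the shell command python3 -m crank 'ROWS' [OPENING] [FORCE]. ROWS is JSON, a list that holds one entry, the list of rows, each a list of 4 numbers: the shift along the world's x, y, z in m, then the turn about the world's z in degrees. In form: [[[dx, dy, dz, turn], ...]]. A call has 1 to 5 rows; each row is the pose to reach, as a shift and turn from the pose commanded when the call began; what a row does not reach only later rows make up. A row lasts 1/12 s, in which the tool goes at most 41.7 mm and 7.16 degrees, less where a joint would pass 70% of its speed; a pose out of reach is approached as far as the arm can. A call with a gripper value outside its range is refused whole. OPENING is the opening, from 0 (shut) to 1 (fully open), set as the call begins (- or left out, the last holds). The fingers move at their own pace and stop on an object; FORCE is the grip in N (left out, the last holds). Time passes only in rows, so rows that repeat a pose let the fingers close. It gives the time, the measured TCP pose, the force and the opening at its end, in the units of the state.
- get_obs(): the state, without advancing time (a new reading comes with each control period).
- get_image(name): name is "side" or "top" or "wrist"; returns (picture, depth): 480x640x3 uint8, red, green, blue; 480x640 float32, m along the optical axis (not along the pixel's ray), 0 where there is no reading.
- camera_model(name): a dict with "fx", "fy", "cx", "cy" (pixels), "k1" (the pictures are not rectified: a ray, as slopes to the right and down, at radius r is drawn at 1 + k1 r^2 times it, then the intrinsics apply), "xyz" and "attitude" of the camera in the world. Camera axes: x right, y down, z forward; pixel columns grow to the right and rows downward; lengths in m; the calibration is good to about 2 mm. A picture is of the moment at which its call begins: read the wrist's pose just before it. camera_model takes no time and is no camera call; for the wrist camera it gives the pose at the moment of the call.
- finish_job(): hands the job in, once; it reports no verdict.
The state is a dict: "t": time; "q": joint angles; "dq": joint speeds; "effort": joint torques, N m; "tool_pos": TCP position; "tool_rot": TCP orientation; "contact_force": force on the tool from outside, world axes, zero at the start; "wrist_torque": the same for the moment, N m; "opening": finger opening in m.
Only numpy, scipy, OpenCV 4.12 (cv2) and the standard library are available. Lean on these libraries where they do the work, as an engineer would, in place of code of your own. Each camera call takes 0.05 s, during which the arm holds its last target.

## Task

With the fingertips only, push the row of grey and blue rail terminals sideways until its long side lies flat against the long guide rail of the plywood marking jig, well before the pocket. Then push it along the rail, in behind the blue jaw, until it is fully home in the corner, against both rail and end stop, and let go. Never pick it up, tip it or push it off the jig, and leave the things around the jig where they are.

Things in the scene. Friction and masses are not known exactly. Their poses are not given: they have to be found in the camera images.
- jig: Marking jig fixed to the worktop: plywood base 230 x 104 x 8 mm. Origin on the worktop under the base; z up, x along the guide rail to the end stop (roughly away from the robot), y to its left. Base covers x -115..115, y -46..58 mm. Rail, stop and jaw stand 14 mm above the base (top at z = 22).
- jig_rail (a point): Middle of the aluminium guide rail's working face, on the base's top, at x = -7, y = -30, z = 8 mm in the jig's frame. The rail is on the jig's right side, x -111..97, y -42..-30; its face looks to +y. Beyond the rail, to the right, stand a sloping tester (65 mm high) and, further back, an instrument box (165 mm high). Same axes as the jig.
- jig_stop (a point): Foot of the inner corner where the end stop meets the rail: x = 85, y = -30, z = 8 mm in the jig's frame. The stop is an aluminium bar across the far end, x 85..97, y -30..34; its working face (x = 85) looks back towards the robot.
- jig_mouth (a point): Middle of the mouth of the corner pocket, x = 55, y = -5.5, z = 8 mm in the jig's frame. The pocket between rail and blue jaw is 49 mm wide and 30 mm deep. Jaw: x 55..85, y 19..34 mm, with a sloping lead-in that widens the mouth nearer the robot; no part of it lies below x = 38 or beyond y = 37.
- terminals_center (a point): Centre (half-way up) of the loose row of rail terminals: block of grey slices with two blue, 45 (own x) x 57 (own y) x 36 mm high, about 90 g, standing on the jig's base, z 8..44. Starts left of the rail, clear of it, long side within 20 degrees of it. Seated, the long side is on the rail and this point is at x 56.5, y -7.5, z 26 mm in the jig's frame; 27 mm stays out of the pocket.
- hex_set: Red folding hex key set, 22 x 86 x 28 mm, loose, lying on the worktop to the right, near the robot. Origin under its centre. To be left alone.
- pen: White marker pen with a blue cap, 22 x 138 x 16 mm, loose, lying on the worktop to the left, near the robot. Origin under its centre. To be left alone.
- dial_gauge: Round black pressure gauge with a brass stub, 87 x 64 x 29 mm, loose, lying beyond the far end of the jig. Origin under its centre. To be left alone.
- tape_roll: Roll of blue tape, 68 mm across, 19 mm high, loose, lying to the left of the jig on the flat 7 mm tool wallet. Origin under its centre. To be left alone.
- terminals: The same row of terminals; the origin is the centre of its underside, 18 mm below the point above, with the same axes.

How it is judged:
By the outcome, as a careful person would: the job done as asked, in the order asked, and still so for the second after the job is handed in, with the robot touching nothing.
It also fails if it takes over 51 s, if anything falls off the work surface, if the arm or the gripper's body presses on something with over 40 N, if the wrist force passes 120 N, or if a joint passes its speed limit or range.

## Working session

There is one attempt and no reset: what is moved stays moved. The work goes in short steps, Python scripts to look and compute and a shell command to move; the robot and the scene stay as the last step left them, time stands still between calls to the robot, and variables do not carry over. Pictures are saved under pics/ and viewed, and the job is handed in when it is done.

```bash
ls; mkdir -p pics; cat > h.py <<'E'
from station import *
import numpy as np, cv2
from scipy.spatial.transform import Rotation as R
def snap(n,f):
    m=camera_model(n); im,d=get_image(n); cv2.imwrite(f'pics/{f}.png',im[:,:,::-1]); np.savez(f'pics/{f}.npz',im=im,d=d,m=np.array([m],dtype=object)); return im,d,m
def load(f):
    z=np.load(f'pics/{f}.npz',allow_pickle=True); return z['im'],z['d'],z['m'][0]
def rot(m):
    a=np.array(m['attitude'],float)
    return a if a.shape==(3,3) else R.from_rotvec(a).as_matrix()
def rays(m,uv):
    uv=np.asarray(uv,float).reshape(-1,2); K=np.array([[m['fx'],0,m['cx']],[0,m['fy'],m['cy']],[0,0,1]])
    p=cv2.undistortPoints(uv.reshape(-1,1,2),K,np.array([m['k1'],0,0,0.])).reshape(-1,2)
    return np.c_[p,np.ones(len(p))]@rot(m).T
def onplane(m,uv,z):
    r=rays(m,uv); o=np.array(m['xyz']); return o+r*((z-o[2])/r[:,2])[:,None]
def cloud(m,d,uv):
    uv=np.asarray(uv).reshape(-1,2); r=rays(m,uv); return np.array(m['xyz'])+r*d[uv[:,1],uv[:,0]][:,None]
E
python3 - <<'E'
from h import *
o=get_obs(); print(o)
for n in('top','side'):
    im,d,m=snap(n,n+'0'); print(n,m)
E
```

```text
pics
{'t': 0.0, 'q': array([-1.40299884e+00,  5.33459535e-02,  1.61432916e+00, -4.67516823e-05,
        1.47600700e+00, -1.18980278e-01]), 'dq': array([-1.72203195e-03, -6.33414202e-04, -5.82890298e-04,  1.15760785e-03,
        9.76093401e-05, -7.98877109e-06]), 'effort': array([-8.93162123e-04, -3.93686235e+01, -3.70179391e+01, -2.49434142e-04,
        6.94626564e-03, -7.35982326e-06]), 'tool_pos': array([ 0.17668115, -0.5988382 ,  0.23004879]), 'tool_rot': array([ 2.06833524,  0.30082667, -2.06853904]), 'contact_force': array([-0.22483459, -0.20245637,  0.03214723]), 'wrist_torque': array([0.01314487, 0.02190271, 0.01782256]), 'opening': 0.08567460854315982}
top {'fx': 546.5166446491677, 'fy': 546.5166446491677, 'cx': 318.9545854414948, 'cy': 239.58512234913277, 'k1': -0.1414002607263915, 'xyz': array([ 0.31910763, -0.01732906,  1.19838555]), 'attitude': array([-1.97423693,  2.23885701, -0.23618419])}
side {'fx': 512.102340025003, 'fy': 512.102340025003, 'cx': 314.7508100155058, 'cy': 236.99944112068889, 'k1': -0.1381255198178945, 'xyz': array([ 0.61842871, -0.90692199,  0.49000602]), 'attitude': array([-2.01946536, -0.05652238,  0.07121901])}
```

View pics/top0.png

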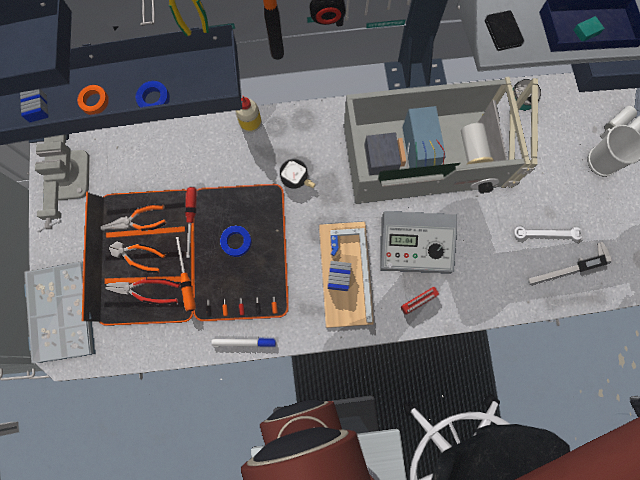

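View pics/side0.png

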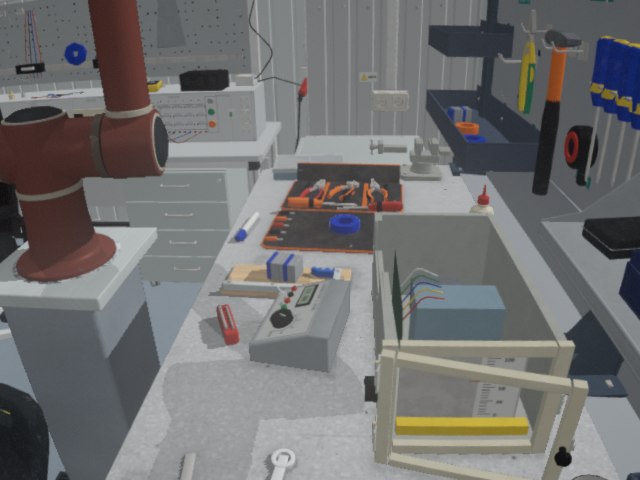

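The top view shows the jig at about (347,275), with the block at (339,277), the blue jaw at (335,245) and the rail on the right at x≈365. The side view shows the block at (284,267). I'll zoom in and measure.

```bash
python3 - <<'E'
from h import *
im,d,m=load('top0')
c=im[215:335,300:390,::-1]; cv2.imwrite('pics/top0z.png',cv2.resize(c,None,fx=5,fy=5,interpolation=cv2.INTER_CUBIC)) 
im2,d2,m2=load('side0')
c=im2[240:310,200:370,::-1]; cv2.imwrite('pics/side0z.png',cv2.resize(c,None,fx=4.5,fy=4.5,interpolation=cv2.INTER_CUBIC)) 
# heights
for u,v in [(339,270),(332,300),(365,250),(365,300),(345,310),(337,245),(350,231),(380,300)]:
    print((u,v),cloud(m,d,[(u,v)])[0].round(4))
hsv=cv2.cvtColor(im,cv2.COLOR_RGB2HSV)
for name,z in (('top',.044),('base',.008)):
    pass
E
```

```text
(339, 270) [ 0.4995 -0.0758  0.0449]
(332, 300) [ 0.4418 -0.0539  0.0055]
(365, 250) [ 0.5395 -0.1393  0.024 ]
(365, 300) [ 0.4305 -0.1234  0.028 ]
(345, 310) [ 0.4165 -0.0791  0.0062]
(337, 245) [ 0.5594 -0.0801  0.019 ]
(350, 231) [ 0.5856 -0.1123  0.0258]
(380, 300) [ 0.4288 -0.1586  0.0013]
```

View pics/top0z.png

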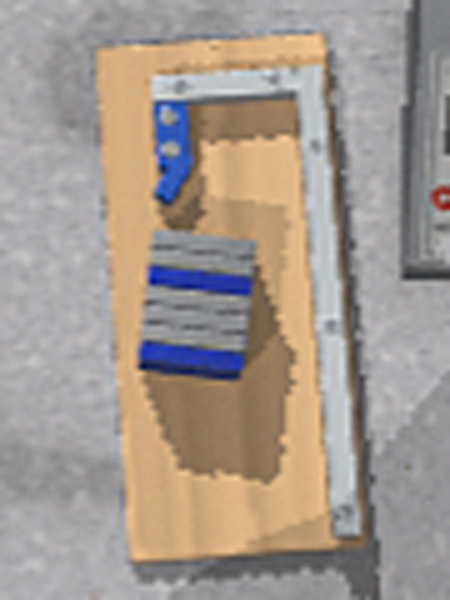

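View pics/side0z.png

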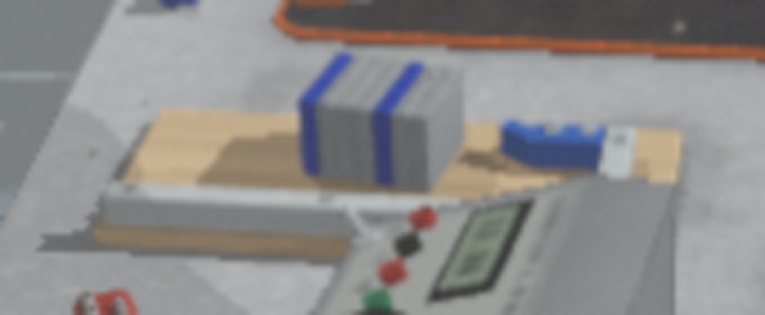

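```bash
python3 - <<'E'
from h import *
im,d,m=load('top0')
f=lambda L:[((u+.5)/5-.5+300,(v+.5)/5-.5+215) for u,v in L]
P=onplane(m,f([(300,96),(332,533)]),.022); print('rail face',P.round(4)); a=P[0]-P[1]; yaw=np.arctan2(a[1],a[0]); print('yaw',np.degrees(yaw),np.linalg.norm(a))
B=onplane(m,f([(97,47),(327,33),(368,548),(131,562)]),.008); print('base',B.round(4), B.mean(0), [np.linalg.norm(B[i]-B[i-1]).round(4) for i in range(4)])
T=onplane(m,f([(152,229),(256,240),(241,372),(139,368)]),.044); print('block',T.round(4),T.mean(0),[np.linalg.norm(T[i]-T[i-1]).round(4) for i in range(4)])
for i in range(4):
    e=T[i]-T[i-1]; print(np.degrees(np.arctan2(e[1],e[0])))
w=camera_model('wrist'); print(w, rot(w)); o=get_obs(); print(R.from_rotvec(o['tool_rot']).as_matrix().round(3))
print(np.array(w['xyz'])-o['tool_pos'])
E
```

```text
rail face [[ 0.5775 -0.1328  0.022 ]
 [ 0.3856 -0.1198  0.022 ]]
yaw -3.8881531769654534 0.19233408597343965
base [[ 0.6144 -0.0469  0.008 ]
 [ 0.6079 -0.1503  0.008 ]
 [ 0.378  -0.1356  0.008 ]
 [ 0.3851 -0.033   0.008 ]] [ 0.49633725 -0.09145638  0.008     ] [np.float64(0.2298), np.float64(0.1036), np.float64(0.2303), np.float64(0.1028)]
block [[ 0.5227 -0.0594  0.044 ]
 [ 0.5123 -0.1031  0.044 ]
 [ 0.4568 -0.089   0.044 ]
 [ 0.4639 -0.0463  0.044 ]] [ 0.48894352 -0.07444147  0.044     ] [np.float64(0.0602), np.float64(0.0448), np.float64(0.0573), np.float64(0.0433)]
-12.634658726491864
-103.37091589042986
165.81486996757852
80.49532535193308
{'fx': 401.10506738241475, 'fy': 401.10506738241475, 'cx': 320.45597611405253, 'cy': 232.28654572077022, 'k1': -0.0402781958624738, 'xyz': array([ 0.2574844 , -0.57583601,  0.37175705]), 'attitude': array([ 2.29302004, -1.71436825, -0.2890495 ])} [[ 0.28259636 -0.90681467 -0.31277221]
 [-0.95923713 -0.26778088 -0.09031907]
 [-0.00185176  0.32554655 -0.9455242 ]]
[[-0.     0.283 -0.959]
 [ 0.002 -0.959 -0.283]
 [-1.    -0.002 -0.   ]]
[0.08079318 0.02308502 0.14157051]
```

```bash
python3 -m crank '[[[0.02,0.032,0,5],[0.043,0.066,0,11],[0.065,0.1,0,17],[0.088,0.135,0,23],[0.11,0.17,0,28]]]'; python3 -m crank '[[[0.022,0.035,0,5],[0.045,0.07,0,11],[0.067,0.105,0,17],[0.09,0.14,0,23],[0.11,0.17,0,28]]]' 
```

```text
t: 0.52
tool_pos: [0.2873, -0.4276, 0.2306]
tool_rot: [1.764, 0.726, -1.764]
contact_force: [0.2, -0.3, 0.3]
opening: 0.0853
t: 0.93
tool_pos: [0.3974, -0.257, 0.231]
tool_rot: [1.428, 1.052, -1.427]
contact_force: [-0.0, -0.2, -0.8]
opening: 0.0851
```

```bash
python3 - <<'E'
from h import *
im,d,m=load('top0')
for u,v in [(350,198),(420,190),(345,150),(360,180),(425,250),(390,265),(384,215),(293,172)]:
    print((u,v),cloud(m,d,[(u,v)])[0].round(3))
E
```

```text
(350, 198) [ 0.667 -0.125  0.003]
(420, 190) [ 0.652 -0.276  0.051]
(345, 150) [ 0.785 -0.129  0.002]
(360, 180) [ 0.655 -0.135  0.165]
(425, 250) [ 0.519 -0.265  0.048]
(390, 265) [ 0.496 -0.186  0.045]
(384, 215) [ 0.602 -0.186  0.067]
(293, 172) [ 0.736 -0.003  0.031]
```

```bash
python3 -m crank '[[[0.02,0.03,0,5],[0.04,0.06,0,9],[0.06,0.09,0,12],[0.073,0.107,0,13.7],[0.073,0.107,0,13.7]]]' ; python3 -m crank '[[[0,0,0,0],[0,0,0,0]]]'; python3 - <<'E'
from h import *
im,d,m=snap('wrist','w1'); print(m['xyz'],get_obs()['tool_pos'],get_obs()['t'])
E
```

```text
t: 1.35
tool_pos: [0.4711, -0.1492, 0.2308]
tool_rot: [1.255, 1.181, -1.254]
contact_force: [0.4, 0.2, 0.4]
opening: 0.0852
t: 1.52
tool_pos: [0.4693, -0.1527, 0.2309]
tool_rot: [1.259, 1.177, -1.26]
contact_force: [0.3, -0.2, 0.4]
opening: 0.0856
[ 0.47529492 -0.06930458  0.37242671] [ 0.46923429 -0.15312037  0.23096617] 1.5667
```

View pics/w1.png

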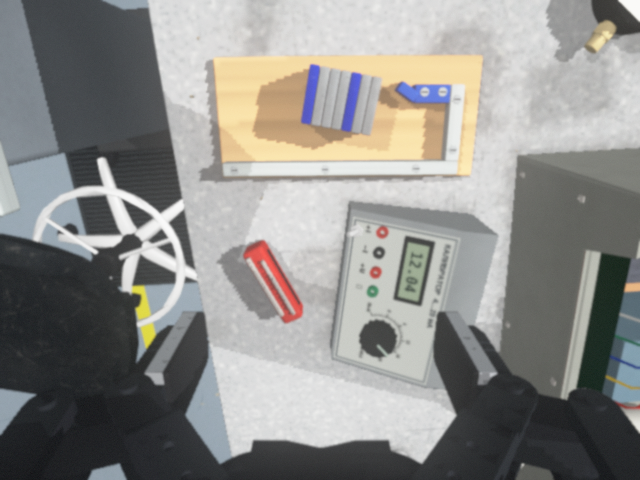

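The wrist view shows the jig at (215–482, 55–177), the block at (303–381, 65–135), and the rail face at v≈162.

```bash
python3 - <<'E'
from h import *
im,d,m=load('w1')
c=im[50:182,205:490,::-1]; cv2.imwrite('pics/w1z.png',cv2.resize(c,None,fx=2.8,fy=2.8,interpolation=cv2.INTER_CUBIC))
E
```

```text
(no output)
```

View pics/w1z.png

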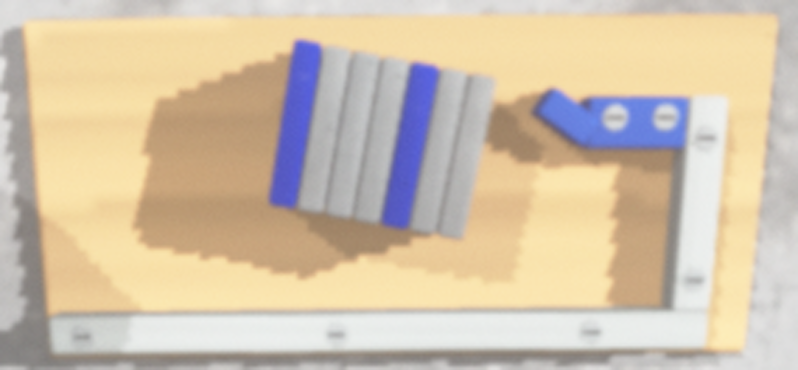

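```bash
python3 - <<'E'
from h import *
im,d,m=load('w1')
f=lambda L:[((u+.5)/2.8-.5+205,(v+.5)/2.8-.5+50) for u,v in L]
P=onplane(m,f([(52,316),(672,309)]),.022); P=np.c_[P[:,:2],P[:,2]]; a=P[1]-P[0]; print('rail',P.round(4),np.degrees(np.arctan2(a[1],a[0])),np.linalg.norm(a))
B=onplane(m,f([(25,22),(777,15),(742,351),(53,354)]),.008); print('base',B.round(4),B[:2].mean(0),[np.linalg.norm(B[i]-B[i-1]).round(4) for i in range(4)])
a=B[1]-B[0];print(np.degrees(np.arctan2(a[1],a[0])))
T=onplane(m,f([(297,41),(494,78),(462,238),(269,205)]),.044);print('block',T.round(4),T.mean(0),[np.linalg.norm(T[i]-T[i-1]).round(4) for i in range(4)])
for i in range(4):
    e=T[i]-T[i-1]; print(np.degrees(np.arctan2(e[1],e[0])))
# triangulate block top corners with top view for height
im2,d2,m2=load('top0')
g=lambda L:[((u+.5)/5-.5+300,(v+.5)/5-.5+215) for u,v in L]
A=rays(m2,g([(139,368),(152,229),(256,240),(241,372)])); W=rays(m,f([(297,41),(494,78),(462,238),(269,205)]))
for x,y in zip(A,W):
    o1=np.array(m2['xyz']);o2=np.array(m['xyz']); s=np.linalg.lstsq(np.c_[x,-y],o2-o1,rcond=None)[0]
    print('tri',(o1+s[0]*x).round(4),(o2+s[1]*y).round(4))
J=np.array([.4959,-.0975]); th=np.radians(-3.8)
print(d[90,340],cloud(m,d,[(340,100)])[0],cloud(m,d,[(280,140)])[0],cloud(m,d,[(300,168)])[0])
E
```

```text
rail [[ 0.3863 -0.1196  0.022 ]
 [ 0.5797 -0.1306  0.022 ]] -3.228549490774423 0.193660707225569
base [[ 0.3871 -0.033   0.008 ]
 [ 0.6135 -0.0459  0.008 ]
 [ 0.6074 -0.1483  0.008 ]
 [ 0.3813 -0.1341  0.008 ]] [ 0.50030561 -0.03944689  0.008     ] [np.float64(0.1013), np.float64(0.2267), np.float64(0.1026), np.float64(0.2266)]
-3.2821604361215377
block [[ 0.4691 -0.0468  0.044 ]
 [ 0.5224 -0.0598  0.044 ]
 [ 0.5123 -0.1024  0.044 ]
 [ 0.4579 -0.0895  0.044 ]] [ 0.49044763 -0.0746379   0.044     ] [np.float64(0.0442), np.float64(0.0549), np.float64(0.0438), np.float64(0.0558)]
75.33405338094538
-13.7881754883278
-103.38998815287574
166.67506814293577
tri [ 0.4673 -0.0469  0.017 ] [ 0.4686 -0.0449  0.0171]
tri [ 0.5232 -0.0595  0.041 ] [ 0.5229 -0.0597  0.0409]
tri [ 0.513  -0.1033  0.0403] [ 0.5127 -0.1028  0.0402]
tri [ 0.4576 -0.0894  0.0372] [ 0.4576 -0.09    0.0372]
0.3099428 [ 0.49002234 -0.07431594  0.0427955 ] [ 0.43620816 -0.1053764   0.00686309] [ 0.45283209 -0.12939512  0.02048099]
```

```bash
python3 -m crank '[[[0.006,0.035,0,0.3],[0.012,0.07,0,0.3],[0.018,0.105,-0.01,0.3],[0.023,0.124,-0.04,0.3],[0.023,0.124,-0.07,0.3]]]' 0.29 30;  python3 -m crank '[[[0,0,-0.03,0],[0,0,-0.06,0],[0,0,-0.09,0],[0,0,-0.105,0],[0,0,-0.105,0]]]'; python3 - <<'E'
from h import *
snap('wrist','w2'); snap('side','s2');o=get_obs();print(o['tool_pos'],R.from_rotvec(o['tool_rot']).as_matrix().round(3))
im,d,m=load('s2')
c=im[190:320,180:380,::-1]; cv2.imwrite('pics/s2z.png',cv2.resize(c,None,fx=4,fy=4,interpolation=cv2.INTER_CUBIC))
E
```

```text
t: 1.98
tool_pos: [0.4944, -0.027, 0.1626]
tool_rot: [1.256, 1.176, -1.25]
contact_force: [-1.0, 0.1, 0.1]
opening: 0.0256
t: 2.4
tool_pos: [0.4889, -0.029, 0.0517]
tool_rot: [1.254, 1.186, -1.263]
contact_force: [-0.8, 0.6, -1.1]
opening: 0.0249
[ 0.49246922 -0.02940197  0.05625988] [[-0.001  0.998 -0.064]
 [ 0.    -0.064 -0.998]
 [-1.    -0.001  0.   ]]
```

View pics/w2.png

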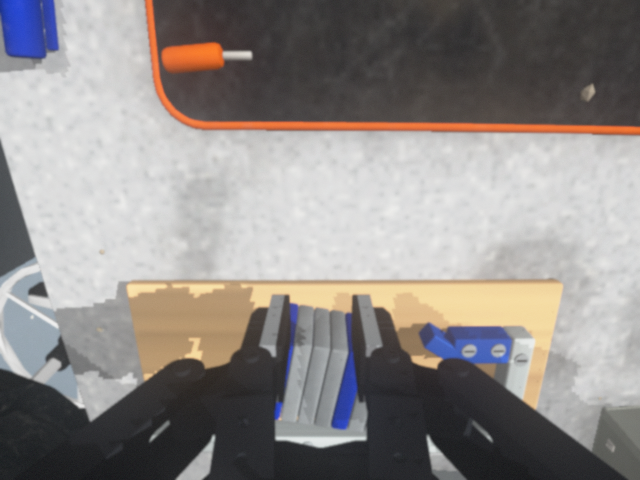

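View pics/s2z.png

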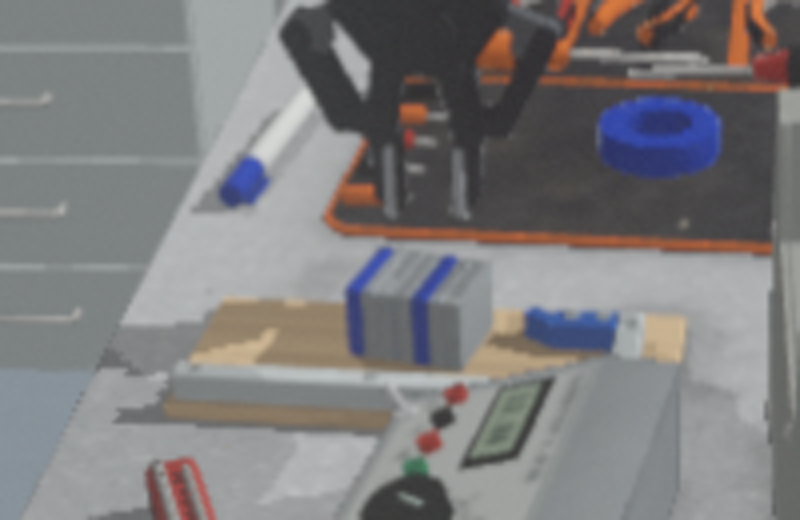

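The fingers (390–470, 140–215 in the side zoom) stand behind and left of the block, clear of it. I'll lower gently.

```bash
python3 -m crank '[[[0,0,-0.01,0],[0,0,-0.02,0],[0,0,-0.03,0],[0,0,-0.037,0],[0,0,-0.04,0]]]';  python3 -m crank '[[[0,-0.004,0,0],[0,-0.008,0,0],[0,-0.012,0,0],[0,-0.015,0,0],[0,-0.018,0,0]]]'; python3 - <<'E'
from h import *
snap('wrist','w3'); snap('side','s3');o=get_obs();print(o['tool_pos'],o['contact_force'])
im,d,m=load('s3')
c=im[190:320,180:380,::-1]; cv2.imwrite('pics/s3z.png',cv2.resize(c,None,fx=4,fy=4,interpolation=cv2.INTER_CUBIC))
E
```

```text
t: 2.92
tool_pos: [0.4918, -0.0282, 0.0147]
tool_rot: [1.254, 1.181, -1.256]
contact_force: [-0.4, 0.1, -0.3]
opening: 0.0249
t: 3.33
tool_pos: [0.4931, -0.0469, 0.0167]
tool_rot: [1.255, 1.178, -1.255]
contact_force: [-0.5, 0.8, 0.1]
opening: 0.0248
[ 0.49312607 -0.04710046  0.01670057] [ 0.56539869 -0.81699198  0.37721023]
```

View pics/w3.png

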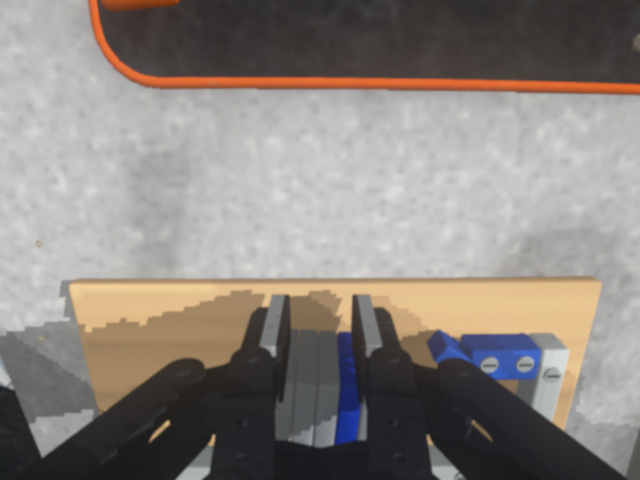

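View pics/s3z.png

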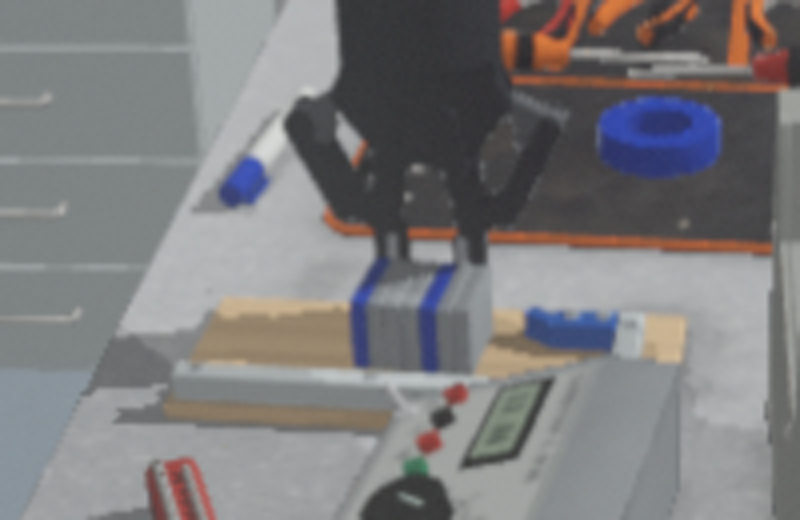

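The block has turned parallel with the rail. Continuing slowly.

```bash
python3 -m crank '[[[0,-0.004,0,0],[0,-0.008,0,0],[-0.001,-0.012,0,0],[-0.001,-0.016,0,0],[-0.001,-0.02,0,0]]]';  python3 -m crank '[[[0,-0.001,0,0],[0,-0.002,0,0],[0,-0.003,0,0]]]'; 
```

```text
t: 3.85
tool_pos: [0.4918, -0.0668, 0.0164]
tool_rot: [1.255, 1.179, -1.255]
contact_force: [0.6, 1.3, 1.0]
opening: 0.0248
t: 4.1
tool_pos: [0.4918, -0.0695, 0.0163]
tool_rot: [1.255, 1.179, -1.255]
contact_force: [-0.6, 1.3, -0.0]
opening: 0.0249
```

```bash
python3 -m crank '[[[0,-0.001,0,0],[0,-0.002,0,0],[0,-0.003,0,0]]]';python3 -m crank '[[[0,-0.001,0,0],[0,-0.002,0,0],[0,-0.002,0,0]]]'; python3 - <<'E'
from h import *
snap('top','t4'); snap('side','s4')
im,d,m=load('s4')
c=im[190:320,180:380,::-1]; cv2.imwrite('pics/s4z.png',cv2.resize(c,None,fx=4,fy=4,interpolation=cv2.INTER_CUBIC))
im,d,m=load('t4')
c=im[215:335,300:390,::-1]; cv2.imwrite('pics/t4z.png',cv2.resize(c,None,fx=5,fy=5,interpolation=cv2.INTER_CUBIC)) 
E
```

```text
t: 4.35
tool_pos: [0.4917, -0.0699, 0.0164]
tool_rot: [1.259, 1.184, -1.253]
contact_force: [-0.2, 14.0, 6.3]
opening: 0.0249
t: 4.6
tool_pos: [0.4917, -0.0699, 0.0166]
tool_rot: [1.262, 1.187, -1.252]
contact_force: [-0.4, 20.2, 7.6]
opening: 0.0246
```

View pics/s4z.png

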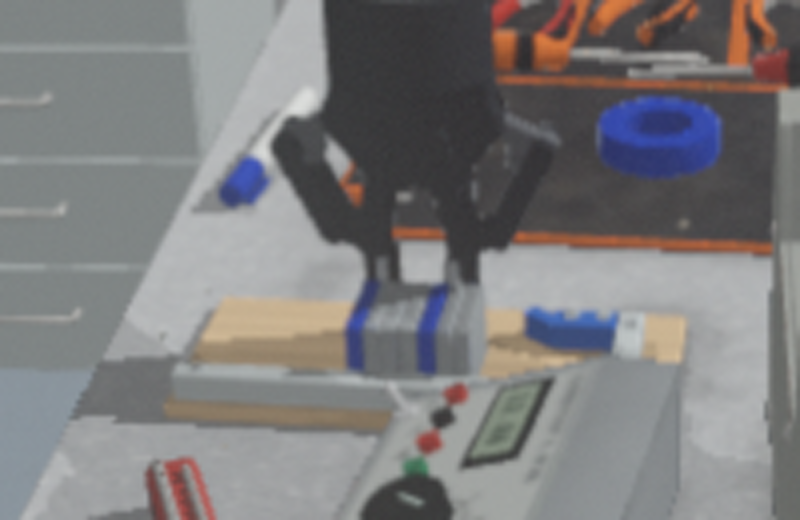

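View pics/t4z.png

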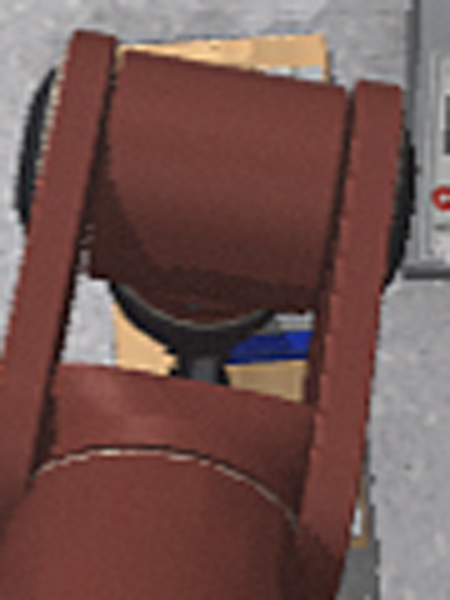

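Contact at 20 N with the TCP y stalled where the rail predicts, within about 1 mm. I'll back off and lift.

```bash
python3 -m crank '[[[0,0.006,0,0],[0.0,0.012,0,0],[0,0.02,0,0],[0.001,0.03,0,0],[0.001,0.034,0.01,0]]]';python3 -m crank '[[[0,0,0.03,0],[0,0,0.06,0],[-0.01,0,0.09,0],[-0.04,0,0.11,0],[-0.07,0,0.12,0]]]'; python3 - <<'E'
from h import *
snap('wrist','w5');snap('side','s5'); o=get_obs();print(o['tool_pos'],o['q'],o['t'])
im,d,m=load('s5')
c=im[190:320,180:380,::-1]; cv2.imwrite('pics/s5z.png',cv2.resize(c,None,fx=4,fy=4,interpolation=cv2.INTER_CUBIC))
E
```

```text
t: 5.12
tool_pos: [0.4909, -0.039, 0.0245]
tool_rot: [1.253, 1.183, -1.257]
contact_force: [-0.1, 0.7, -0.2]
opening: 0.0245
t: 5.53
tool_pos: [0.4243, -0.0408, 0.151]
tool_rot: [1.256, 1.174, -1.251]
contact_force: [0.7, 0.6, 0.9]
opening: 0.0244
[ 0.42193911 -0.0404699   0.14960681] [-2.71196049e-01 -4.05351317e-01  2.15169176e+00 -5.82212997e-04
  1.38919563e+00 -2.08619970e-01] 5.6333
```

View pics/w5.png

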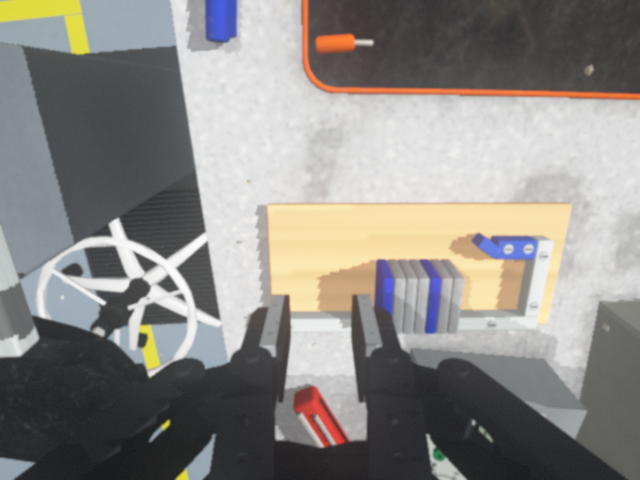

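View pics/s5z.png

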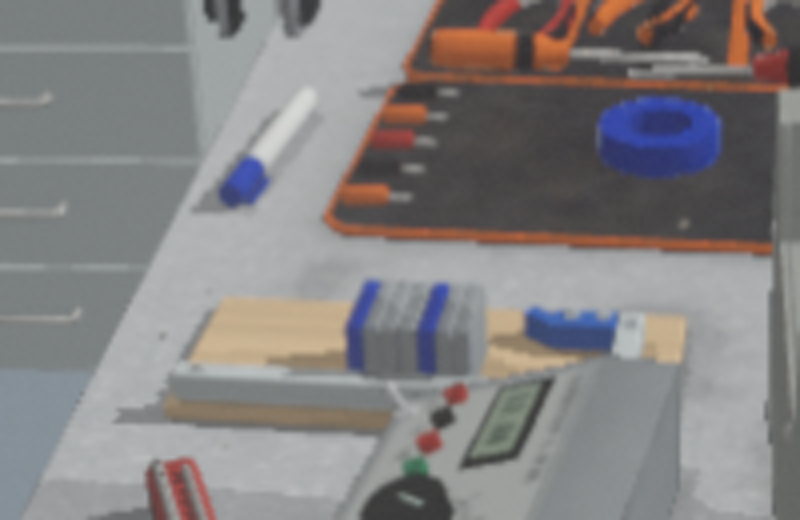

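Block (376–463, 260–333 in the wrist view) is on the rail and looks parallel. I'll measure it.

```bash
python3 - <<'E'
from h import *
im,d,m=load('w5')
c=im[195:345,360:580,::-1]; cv2.imwrite('pics/w5z.png',cv2.resize(c,None,fx=3.6,fy=3.6,interpolation=cv2.INTER_CUBIC))
E
```

```text
(no output)
```

View pics/w5z.png

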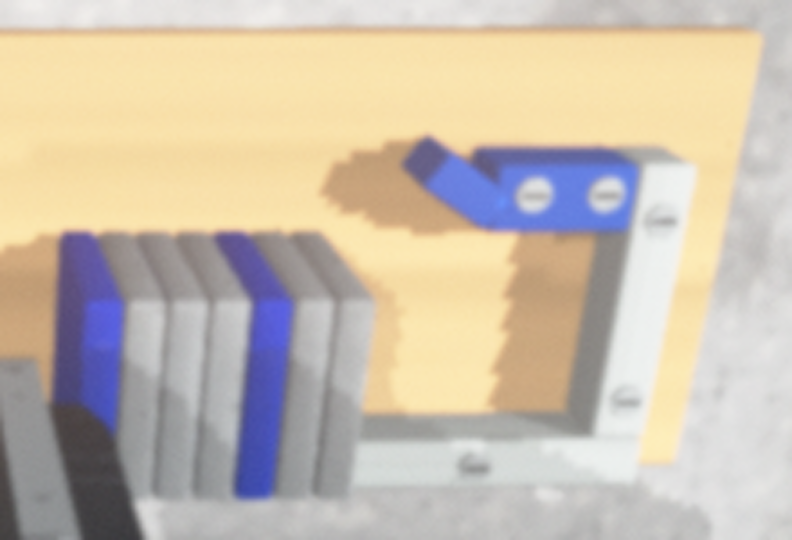

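```bash
python3 - <<'E'
from h import *
im,d,m=load('w5')
f=lambda L:[((u+.5)/3.6-.5+360,(v+.5)/3.6-.5+195) for u,v in L]
J=np.array([.496,-.0973]); th=np.radians(-3.5); Rj=np.array([[np.cos(th),-np.sin(th)],[np.sin(th),np.cos(th)]])
def j(P): return ((P[:,:2]-J)@Rj*1e3).round(1)
T=onplane(m,f([(84,298),(375,300),(350,494)]),.044); print('top corners',j(T),T.round(4)); a=T[1]-T[0]; print(np.degrees(np.arctan2(a[1],a[0])))
print('bottom left',j(onplane(m,f([(60,233),(318,233)]),.008)))
print('rail/stop',j(onplane(m,f([(358,437),(595,435),(638,163)]),.022)))
print('base far-left',j(onplane(m,f([(762,34)]),.008)))
E
```

```text
top corners [[-31.5  17. ]
 [ 24.4  16.2]
 [ 24.6 -26.9]] [[ 0.4656 -0.0785  0.044 ]
 [ 0.5214 -0.0826  0.044 ]
 [ 0.5189 -0.1257  0.044 ]]
-4.2893662450243175
bottom left [[-31.   15.1]
 [ 24.6  14.8]]
rail/stop [[ 33.6 -27. ]
 [ 85.8 -27.2]
 [ 83.9  35.8]]
base far-left [[113.6  59.1]]
```

View pics/s4.png

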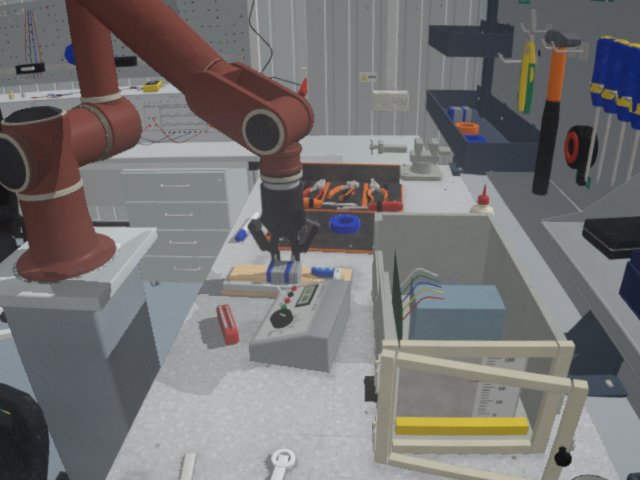

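```bash
python3 -m crank '[[[0,-0.012,0,7],[0.005,-0.024,0,14],[0.01,-0.036,0,21],[0.014,-0.048,0,28],[0.0175,-0.0604,0,35]]]' 0.07 30;python3 -m crank '[[[0,0,0,7],[0,0,0,14],[0,0,0,21],[0,0,0,28],[0,0,0,35]]]';python3 -m crank '[[[0,0,-0.01,7],[0,0,-0.03,14],[0,0,-0.045,20.2],[0,0,-0.06,20.2],[0,0,-0.06,20.2]]]'; python3 - <<'E'
from h import *
snap('wrist','w6');snap('side','s6'); o=get_obs();print(o['tool_pos'],o['q'],o['t'],R.from_rotvec(o['tool_rot']).as_matrix().round(3))
im,d,m=load('s6')
c=im[190:320,180:380,::-1]; cv2.imwrite('pics/s6z.png',cv2.resize(c,None,fx=4,fy=4,interpolation=cv2.INTER_CUBIC))
E
```

```text
t: 6.05
tool_pos: [0.4408, -0.1013, 0.1463]
tool_rot: [0.791, 1.422, -0.792]
contact_force: [-0.1, 0.6, -0.5]
opening: 0.006
t: 6.47
tool_pos: [0.4406, -0.1008, 0.1461]
tool_rot: [0.318, 1.548, -0.318]
contact_force: [-0.2, -0.1, 0.0]
opening: 0.0059
t: 6.88
tool_pos: [0.4382, -0.0998, 0.0828]
tool_rot: [0.048, 1.577, -0.044]
contact_force: [-0.7, 1.2, -0.1]
opening: 0.0058
[ 0.44013212 -0.10065294  0.08592437] [-3.89842773e-01 -2.38792273e-01  2.13722097e+00 -1.19732366e-04
  1.24475256e+00 -1.90157714e+00] 6.9833 [[-0.002  0.059  0.998]
 [ 0.     0.998 -0.059]
 [-1.     0.    -0.002]]
```

View pics/w6.png

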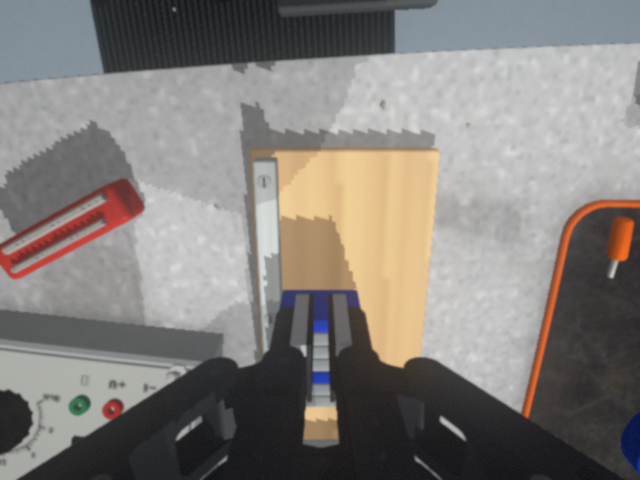

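View pics/s6z.png

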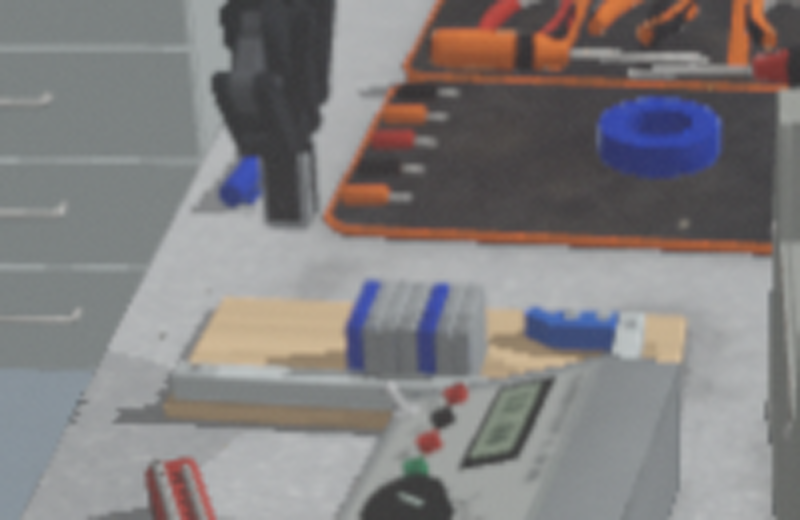

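```bash
python3 -m crank '[[[0,0,-0.02,0],[0,0,-0.04,0],[0,0,-0.055,0],[0,0,-0.065,0],[0,0,-0.07,0]]]';python3 -m crank '[[[0.003,0,0,0],[0.006,0,0,0],[0.009,-0.0005,0,0],[0.012,-0.0005,0,0],[0.015,-0.001,0,0]]]'; python3 - <<'E'
from h import *
snap('wrist','w7');snap('side','s7'); o=get_obs();print(o['tool_pos'],o['t'])
im,d,m=load('s7')
c=im[190:320,180:380,::-1]; cv2.imwrite('pics/s7z.png',cv2.resize(c,None,fx=4,fy=4,interpolation=cv2.INTER_CUBIC))
E
```

```text
t: 7.4
tool_pos: [0.4404, -0.1008, 0.0159]
tool_rot: [0.046, 1.571, -0.046]
contact_force: [-0.4, 0.4, -0.2]
opening: 0.006
t: 7.82
tool_pos: [0.4562, -0.1021, 0.0172]
tool_rot: [0.046, 1.569, -0.046]
contact_force: [-0.7, 1.0, 1.4]
opening: 0.006
[ 0.45624728 -0.10210257  0.01694838] 7.9167
```

View pics/w7.png

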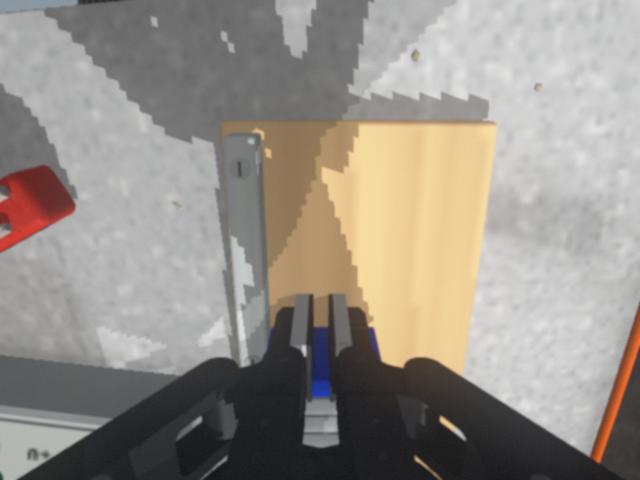

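View pics/s7z.png

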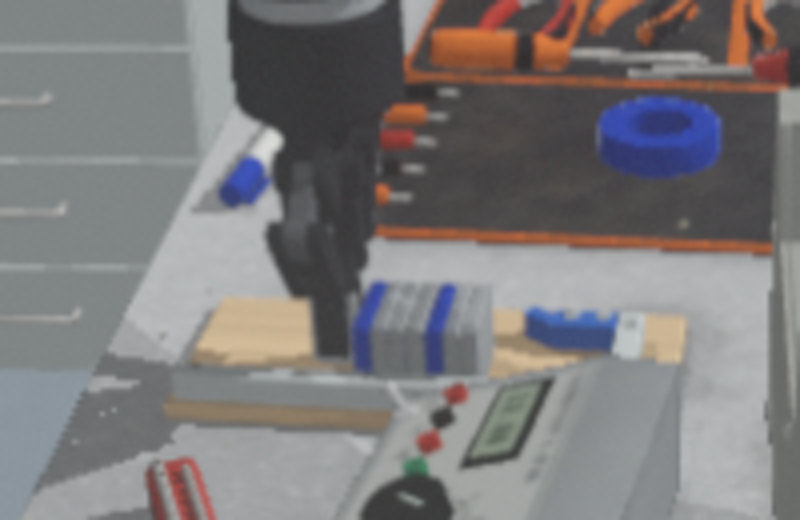

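```bash
python3 -m crank '[[[0.004,-0.0003,0,0],[0.008,-0.0005,0,0],[0.012,-0.0008,0,0],[0.016,-0.001,0,0],[0.02,-0.0013,0,0]]]';python3 -m crank '[[[0.004,-0.0003,0,0],[0.008,-0.0005,0,0],[0.012,-0.0008,0,0],[0.014,-0.0009,0,0],[0.016,-0.001,0,0]]]'; python3 - <<'E'
from h import *
snap('wrist','w8');snap('side','s8'); o=get_obs();print(o['tool_pos'],o['t'])
im,d,m=load('s8')
c=im[190:320,180:380,::-1]; cv2.imwrite('pics/s8z.png',cv2.resize(c,None,fx=4,fy=4,interpolation=cv2.INTER_CUBIC))
E
```

```text
t: 8.33
tool_pos: [0.4756, -0.1031, 0.0163]
tool_rot: [0.046, 1.571, -0.046]
contact_force: [-2.1, -0.1, 1.0]
opening: 0.0055
t: 8.75
tool_pos: [0.4916, -0.1042, 0.0163]
tool_rot: [0.046, 1.57, -0.046]
contact_force: [-1.1, -0.0, 1.4]
opening: 0.0063
[ 0.49182997 -0.10428744  0.01638422] 8.85
```

View pics/w8.png

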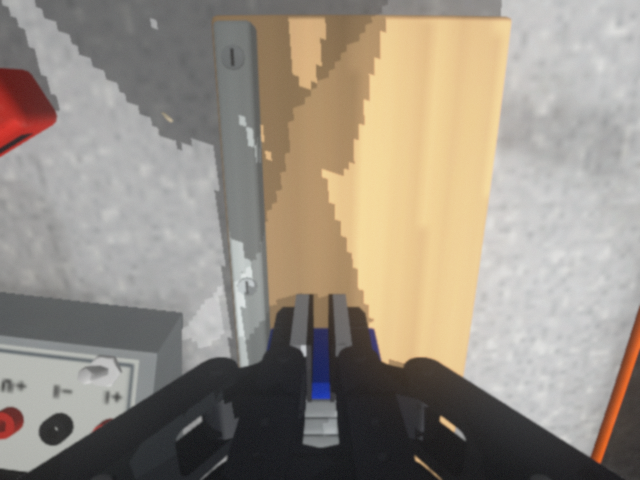

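View pics/s8z.png

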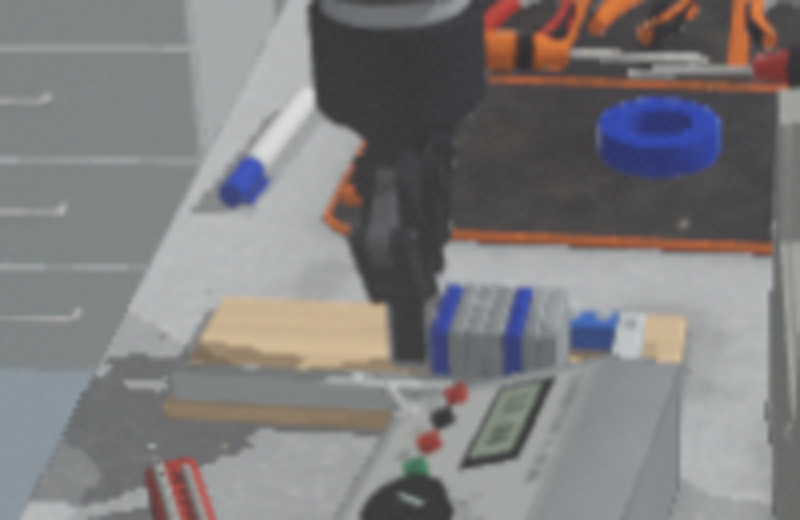

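```bash
python3 -m crank '[[[0.004,-0.0003,0,0],[0.008,-0.0005,0,0],[0.012,-0.0008,0,0],[0.015,-0.001,0,0],[0.018,-0.0012,0,0]]]';python3 -m crank '[[[0.001,0,0,0],[0.002,0,0,0],[0.003,0,0,0]]]'
```

```text
t: 9.27
tool_pos: [0.5096, -0.1054, 0.0163]
tool_rot: [0.046, 1.571, -0.046]
contact_force: [-1.9, 0.3, 1.5]
opening: 0.0061
t: 9.52
tool_pos: [0.5123, -0.1054, 0.0163]
tool_rot: [0.046, 1.571, -0.046]
contact_force: [-0.5, -0.2, 0.9]
opening: 0.0061
```

```bash
python3 -m crank '[[[0.001,0,0,0],[0.002,0,0,0],[0.003,0,0,0]]]';python3 -m crank '[[[0.001,0,0,0],[0.002,0,0,0],[0.002,0,0,0]]]'
```

```text
t: 9.77
tool_pos: [0.513, -0.1053, 0.0161]
tool_rot: [0.046, 1.577, -0.046]
contact_force: [-13.6, -1.2, 9.5]
opening: 0.0058
t: 10.02
tool_pos: [0.5129, -0.1052, 0.0158]
tool_rot: [0.046, 1.582, -0.045]
contact_force: [-17.9, -0.3, 13.6]
opening: 0.0063
```

The stall is at jig x ≈ 17.4 against an expected 17, with 18 N. I'll back off and check.

```bash
python3 -m crank '[[[-0.003,0,0,0],[-0.006,0,0,0],[-0.012,0.001,0,0],[-0.025,0.0015,0,0],[-0.04,0.0025,0,0]]]';python3 -m crank '[[[-0.01,0,0.03,0],[-0.01,0,0.07,0],[-0.01,0,0.11,0],[-0.01,0,0.15,0],[-0.01,0,0.19,0]]]'
python3 -m crank '[[[0,-0.03,0,0],[0,-0.07,0,0],[0,-0.11,0,0],[0,-0.15,0,0],[0,-0.19,0,0]]]'; python3 -m crank '[[[0,-0.03,0,0],[0,-0.07,0,0],[0,-0.11,0,0],[0,-0.15,0,0],[0,-0.15,0,0]]]';python3 - <<'E'
from h import *
snap('top','t9');snap('side','s9'); o=get_obs();print(o['tool_pos'],o['t'])
im,d,m=load('s9')
c=im[190:320,180:380,::-1]; cv2.imwrite('pics/s9z.png',cv2.resize(c,None,fx=4,fy=4,interpolation=cv2.INTER_CUBIC))
im,d,m=load('t9')
c=im[215:335,300:390,::-1]; cv2.imwrite('pics/t9z.png',cv2.resize(c,None,fx=5,fy=5,interpolation=cv2.INTER_CUBIC)) 
E
```

```text
t: 10.43
tool_pos: [0.4776, -0.1029, 0.0167]
tool_rot: [0.046, 1.569, -0.046]
contact_force: [0.1, 0.2, 1.0]
opening: 0.006
t: 10.85
tool_pos: [0.4669, -0.1026, 0.2082]
tool_rot: [0.046, 1.569, -0.046]
contact_force: [0.6, -1.2, 0.0]
opening: 0.006
t: 11.27
tool_pos: [0.4671, -0.2946, 0.2067]
tool_rot: [0.045, 1.569, -0.047]
contact_force: [-0.0, 0.8, 0.6]
opening: 0.0061
t: 11.68
tool_pos: [0.4661, -0.4488, 0.2055]
tool_rot: [0.048, 1.57, -0.052]
contact_force: [-0.7, 1.4, 0.2]
opening: 0.0058
[ 0.46683734 -0.44396671  0.20560573] 11.7833
```

View pics/s9z.png

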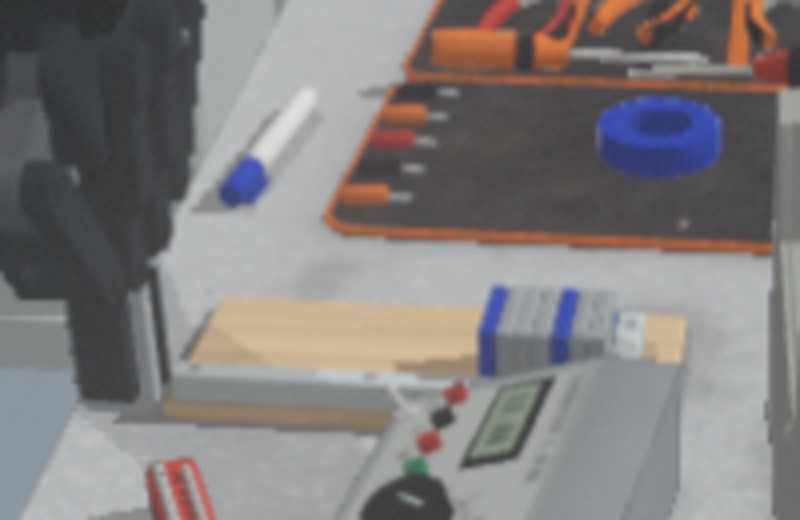

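View pics/t9z.png

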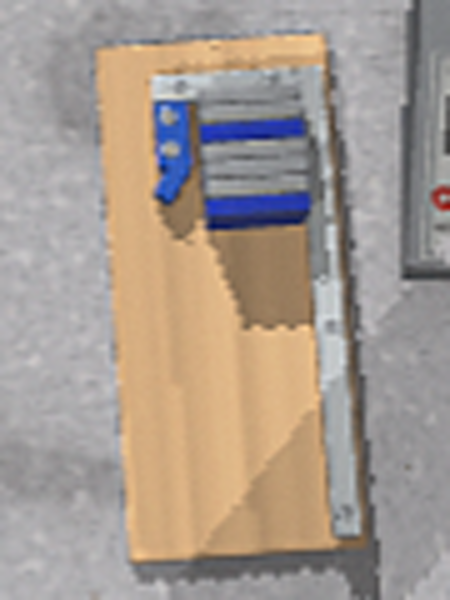

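View pics/t9.png

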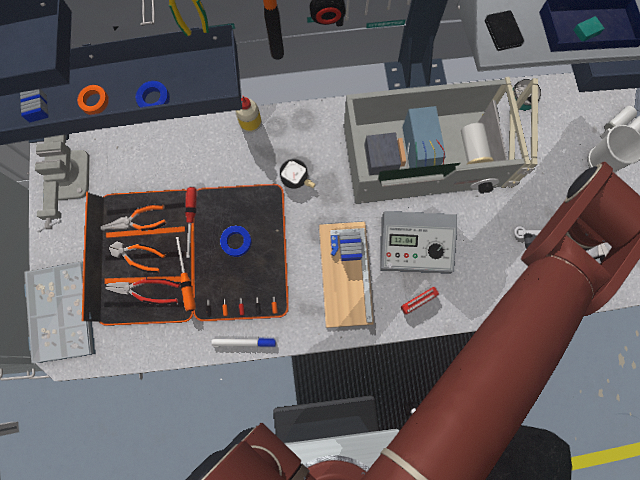

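```bash
python3 - <<'E'
from h import *
im,d,m=load('t9')
c=im[225:270,325:380,::-1]; cv2.imwrite('pics/t9y.png',cv2.resize(c,None,fx=13,fy=13,interpolation=cv2.INTER_CUBIC))
E
```

```text
(no output)
```

View pics/t9y.png

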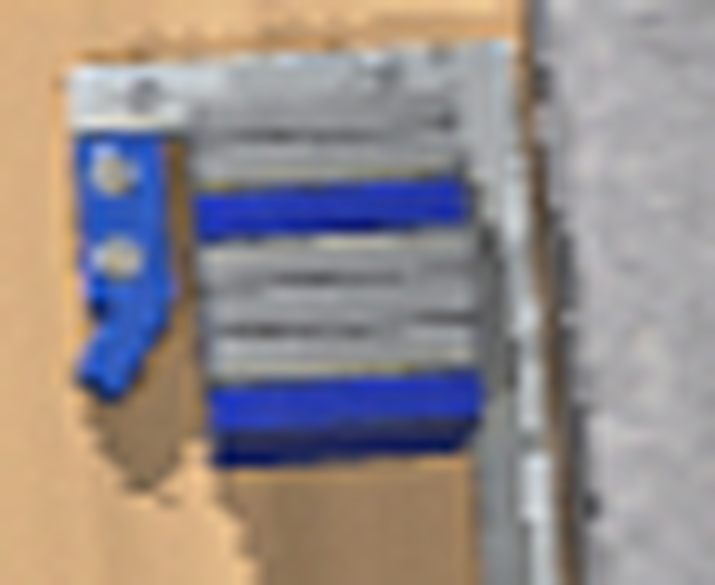

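```bash
python3 - <<'E'
from h import *
im,d,m=load('t9')
f=lambda L:[((u+.5)/13-.5+325,(v+.5)/13-.5+225) for u,v in L]
J=np.array([.496,-.0973]); th=np.radians(-3.6); Rj=np.array([[np.cos(th),-np.sin(th)],[np.sin(th),np.cos(th)]])
def j(P): return ((P[:,:2]-J)@Rj*1e3).round(1)
print('rear top L,R (expect 28,15 / 28,-30)',j(onplane(m,f([(214,435),(484,415)]),.044)))
print('rear bottom',j(onplane(m,f([(215,466),(472,449)]),.008)))
print('front blue far corners',j(onplane(m,f([(196,198),(467,180)]),.044)))
print('right side line', j(onplane(m,f([(467,200),(482,395)]),.044)), 'left', j(onplane(m,f([(197,220),(213,415)]),.044)))
print('rail face near', j(onplane(m,f([(482,580)]),.022)),'jaw inner far', j(onplane(m,f([(167,140),(172,280)]),.022)))
g=lambda L:[((u+.5)/5-.5+300,(v+.5)/5-.5+215) for u,v in L]
print('base',j(onplane(m,g([(97,47),(327,33),(368,548),(131,562)]),.008)))
E
```

```text
rear top L,R (expect 28,15 / 28,-30) [[ 28.   15.5]
 [ 28.5 -29.2]]
rear bottom [[ 29.2  14.1]
 [ 29.3 -29.8]]
front blue far corners [[ 68.2  15.7]
 [ 68.4 -29.5]]
right side line [[ 65.  -29.3]
 [ 31.9 -29.2]] left [[64.4 15.8]
 [31.4 15.5]]
rail face near [[  4.5 -28.6]] jaw inner far [[83.3 18.9]
 [59.  19.8]]
base [[ 115.    57.7]
 [ 115.   -45.9]
 [-115.4  -45.6]
 [-114.7   57.2]]
```

```bash
python3 - <<'E'
from h import *
a=load('top0')[0].astype(int);b=load('t9')[0].astype(int)
for n,(u,v,U,V) in dict(hex=(398,285,442,315),pen=(208,334,280,352),gauge=(276,155,320,192),tape=(216,222,254,258),tester=(378,208,460,276)).items():
    print(n,(np.abs(a-b)[v:V,u:U].max(2)>40).mean().round(3))
print(get_obs()['t'],get_obs()['dq'].round(3),get_obs()['contact_force'].round(2)); print(finish_job())
E
```

```text
hex 0.0
pen 0.0
gauge 0.0
tape 0.0
tester 0.0
11.7833 [ 0.036 -0.038  0.035  0.004  0.008  0.001] [-0.45  0.46  0.89]
the job is handed in; nothing more can be done
None
```

The row of terminals is fully home in the corner, against both rail and end stop. I handed the job in at 11.8 s of the 51 s allowed. The clock stopped there, so I have no picture of the second after hand-in.

- **Sideways push:** I used two spread fingertips on the long side until the block stalled flat on the rail at about 20 N, with its front at jig x ≈ 24 mm, before the pocket.
- **Push along the rail:** I lifted clear, turned the tool and pushed the rear face until it stalled on the end stop at about 18 N. That was jig x 17.4 mm for the tool, against 17 expected. Then I backed off and moved the arm away.
- **Last checks:** In the final top view the rear face is at jig x 28–29 mm (28 expected). The sides are at y about +15.5 and −29.3 mm (+15 and −30 expected), parallel to the rail within about 0.5°. The small offsets are within the 2 mm calibration.
- **Surroundings:** The picture areas around the hex set, pen, gauge, tape roll and tester showed no change from the start.
- **Disagreements:** The wrist view placed the rail about 2–3 mm off the top view's position, but block and rail shifted together. My two-view height check gave 37–41 mm for three of the block's top corners (44 expected). The fourth came out at 17 mm, probably because I picked the wrong corner in one view.

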